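# Start a curing run in the UV box

### The arm

A 7-joint arm with a two-finger parallel gripper is mounted at the origin on the work surface. World frame = base frame: x ahead of the robot, y to its left, z up, the work surface at z = 0. Lengths are in mm, angles in rad, forces in N, time in s.
With the tool pointing down it reaches from about 400 to 875 mm from the base axis. Payload 4.4 kg.
Tool frame: the origin (TCP) lies midway between the tips of the shut fingers; the grasp point (between the pads) lies 19 mm behind it (ctrl.pinch_z is the distance from the TCP to the grasp point, in mm); z points along the fingers, y is the line along which they close (so a half turn about z gives the same grasp; the last joint's range is limited). The gripper opens to 85 mm and grips with 20 to 120 N. Pads are 22 mm wide; open, the fingers measure 114 mm over their backs; the gripper's body (76 mm by 85 mm) begins 54 mm behind the grasp point. The pads swing forward as they close: fully open they stand 13 mm farther back than shut.
Start: joints at [-1.245, 0.628, 0.038, 1.517, -0.027, 0.996, -0.02], TCP at [248.182, 600.769, 231.313] pointing down, gripper open.
Joint ranges: [-3.06, 3.06], [-0.37, 2.12], [-1.25, 1.32], [0.18, 2.47], [-1.1, 4.24], [0.23, 1.98], [-2.94, 2.94]. Speed limits (rad/s): [2.57, 2.57, 3.14, 3.14, 3.14, 3.14, 3.14].

### API

Orientations are given as [roll, pitch, yaw] about the fixed x, y, z axes, in that order (R = Rz(yaw) Ry(pitch) Rx(roll)).
In Python, from cell import read_state, cams, order, ctrl gives the robot as it stands.
- The arm moves only by the tool move_arm, never from a script. Its argument "targets" is text: rows parted by semicolons, each of 7 numbers parted by spaces: the gripper's target within -1 to 1 (fully open at 1, half-way at 0, shut at -1), then the shift along the tool's x, y, z in cm, then the turn, a rotation vector about the tool's x, y, z in degrees. A call has 1 to 5 rows; each row shifts and turns the commanded pose from where the row before left it, along the tool's axes as they then stand; what a row does not reach is not made up. A row lasts 1/12 s, in which the tool goes at most 41.7 mm and 7.16 degrees, less where a joint would pass 70% of its speed; a pose out of reach is approached as far as the arm can. A call with a gripper value outside its range is refused whole. The fingers move at their own pace and stop on an object; the grip force is fixed at half the most. Time passes only in rows, so rows that do not move let the fingers close. It gives the time, the measured TCP pose, the force, the opening and the grip force at its end, in the units of the state.
- read_state(): the state, without advancing time (a new reading comes with each control period).
- cams.get_image(name): name is "scene" or "top" or "wrist"; returns a dict with "color" (420x560x3 uint8, red, green, blue), "fovy" (degrees; the focal length in pixels is half the picture's height over the tangent of half this angle, whatever the lens; pixels are square), "cx", "cy" (the principal point, pixels), "k1" (the pictures are not rectified: a ray, as slopes to the right and down, at radius r is drawn at 1 + k1 r^2 times it, then the intrinsics apply), "rvec" (rotation vector, rad) and "tvec" (3), from world to camera coordinates, as OpenCV has them. Camera axes: x right, y down, z forward; pixel columns grow to the right and rows downward; lengths in mm; the calibration is good to about 2 mm. A picture is of the moment at which its call begins. There is no depth.
- order.finish_job(): hands the job in; it is judged then, once.
The state is a dict: "clock": time; "qpos": joint angles; "qd": joint speeds; "tau": joint torques, N m; "eef_pos": TCP position; "tool_rot": TCP orientation; "force": force on the tool from outside, world axes, zero at the start; "torque": the same for the moment, N m; "width": finger opening in mm; "gripper_force": force on a finger pad.
Only numpy, scipy, OpenCV 4.12 (cv2) and the standard library are available. Lean on these libraries where they do the work, as an engineer would, in place of code of your own. Each camera call takes 0.05 s, during which the arm holds its last target. There are 200 camera calls.

### The job

Cure the glued phone display that lies ready in the UV box: with your closed fingers push the box's lid down until it is fully shut, without slamming it, then switch the mains rocker on by pressing down its raised half, press and release the middle one of the three square preset keys, and last press and release the round start button. Only touch and press, do not pick anything up; leave the display, the other two preset keys and the things lying around the box alone, and come away clear at the end.

Things in the scene. Friction and masses are not known exactly. Their poses are not given: they have to be found in the camera images.
- uv_box: UV curing box, fixed: white case 260 (x) x 300 (y) x 92 mm high. Origin: centre of its underside; x to its back (hinge side), y to its left. Right side (y -150 to -62): level console top 92 mm above the bench, controls in a row at y -106 mm, at x: rocker 78, flat readout strip 35, preset keys 4, -26, -56, start -92. Left of it: open tray, rim 75, floor 40 mm above the bench, under the lid.
- lid (a joint): Lid angle, rad: 0 shut on its stop; starts 0.5 to 0.85, at most 1.2. White, 238 deep x 202 wide x 20 mm high, amber window in its middle. Hinge line parallel to the box's y through (120, 44, 77) mm in the box's frame; the front edge rises as it opens. The stiff hinge keeps it where it is left; 1 to 4 N on its outer face near the front edge push it down. Shut, its top is 97 mm above the bench.
- lid_front (a point): Point on the lid's outer (upper) face, in the middle of the wide front border, 210 mm from the hinge line and 28 mm from the front edge: where to push. Turns with the lid.
- mains (a joint): Mains rocker, rad: 0 off (as found: far half standing up 6 mm at its end, near half level), 0.36 on (far half level, near half up). Black, 32 mm along the box's x, 24 mm wide, pivot in its middle 96 mm above the bench. Pressed on the far half with 4 to 5 N it snaps over its middle (0.18) and stays.
- mains_far (a point): Point on top of the rocker's far half, 11 mm from its pivot towards the box's back: press here, downward. About 100 mm above the bench when off.
- key_near (a joint): Preset key nearest to the start button, m pressed (0 to 0.004). Not to be pressed. Black square 17 mm key like the other two, its top 7 mm above the console, springs back.
- key_mid (a joint): Middle preset key, m pressed: 0 up, 0.004 fully down. Black square 17 mm, top 7 mm above the console, 30 mm between key centres; 1.5 N starts it, 4 N takes it fully down, it springs back when released.
- key_mid_top (a point): Centre of the middle preset key's top face; moves with the key.
- key_far (a joint): Preset key nearest to the readout and rocker, m pressed (0 to 0.004). Not to be pressed. Same form as the middle one.
- start (a joint): Round dark steel start button (30 mm across, steel ring around it) at the front end of the console, m pressed: 0 up, 0.004 fully down. Top 8 mm above the console, 36 mm in front of the nearest key; 1.5 N starts it, 4 N takes it fully down, springs back.
- start_top (a point): Centre of the start button's top face; moves with it.
- display: Phone display being cured, dark slab 150 x 70 x 7 mm lying flat on the tray's floor, loose. Origin: centre of its underside. Not to be moved.
- dropper: Clear squeeze bottle with a needle tip, 48 mm across, 128 mm high, standing left of the box, loose. Origin: centre of its underside. Leave alone.
- driver: Precision screwdriver with a blue handle, 170 mm long, lying on the bench right of the box, loose. Its x runs from the handle to the tip. Leave alone.
- phone: Grey phone 160 x 74 x 9 mm with a camera bump, lying face down to the right of the screwdriver, loose. Origin: centre of its underside. Leave alone.

How it is judged:
By the outcome, as a careful person would: the job done as asked, in the order asked, and still so for the second after the job is handed in, with the robot touching nothing.
It also fails if it takes over 50 s, if anything falls off the work surface, if the arm or the gripper's body presses on something with over 40 N, if the wrist force passes 120 N, or if a joint passes its speed limit or range.

## Working session

There is one attempt and no reset: what is moved stays moved. The work goes in short steps, Python scripts to look and compute and a tool call to move; the robot and the scene stay as the last step left them, time stands still between calls to the robot, and variables do not carry over. Pictures are saved under pics/ and viewed, at most 10 in all, crops included, and the job is handed in when it is done.

Besides the shell and the picture viewer there is one more tool, called after "Emit:" as name(argument=value, ...) on one line, values as JSON. move_arm: Moves the arm, as the interface text tells. Its arguments: {"type":"object","properties":{"targets":{"type":"string"}},"required":["targets"]}

```bash
mkdir -p pics
cat > h.py <<'E'
import numpy as np, cv2
from cell import read_state, cams, order, ctrl
def K(d):
    f=d["color"].shape[0]/2/np.tan(np.radians(d["fovy"])/2)
    return np.array([[f,0,d["cx"]],[0,f,d["cy"]],[0,0,1.]]), np.array([d["k1"],0,0,0.])
def ray(d,uv):
    k,D=K(d); p=cv2.undistortPoints(np.array([[uv]],float),k,D)[0,0]
    R=cv2.Rodrigues(np.array(d["rvec"],float))[0]; t=np.array(d["tvec"],float).ravel()
    return -R.T@t, R.T@np.array([p[0],p[1],1])
def onz(d,uv,z):
    o,v=ray(d,uv); return o+v*(z-o[2])/v[2]
def proj(d,P):
    k,D=K(d); return cv2.projectPoints(np.array(P,float).reshape(-1,1,3),np.array(d["rvec"],float),np.array(d["tvec"],float),k,D)[0][:,0]
def snap(n,tag):
    d=cams.get_image(n); cv2.imwrite(f"pics/{tag}.png",d["color"][:,:,::-1]); np.save(f"pics/{tag}.npy",d,allow_pickle=True); return d
def load(tag): return np.load(f"pics/{tag}.npy",allow_pickle=True).item()
E
python3 - <<'E'
from h import *
a=snap("scene","s0");b=snap("top","t0")
cv2.imwrite("pics/c0.png",cv2.resize(np.vstack([a["color"],b["color"]])[:,:,::-1],(0,0),fx=.7,fy=.7))
print(read_state())
E
```

```text
{'clock': 0.1, 'qpos': array([-1.24484531,  0.62926371,  0.03847819,  1.51829633, -0.02699655,
        0.9963261 , -0.02001388]), 'qd': array([-1.09199848e-03,  1.57702194e-04,  3.67997306e-04, -9.91232519e-04,
        2.50808418e-05,  1.84277083e-04,  1.16654005e-03]), 'tau': array([ 3.26528323e-03, -5.64543343e+01,  1.23041030e+00, -1.93978822e+01,
        1.12436543e-02,  5.28924633e-03, -2.05802257e-05]), 'eef_pos': array([247.9428185 , 600.21912176, 230.46608896]), 'tool_rot': array([-3.13981856e+00,  4.19999929e-05,  2.74980198e+00]), 'force': array([-0.87720065,  0.27637937, -0.35306453]), 'torque': array([0.00656323, 0.03712552, 0.04308242]), 'gripper_force': 0.0, 'width': 85.79434052599295}
```

View pics/t0.png

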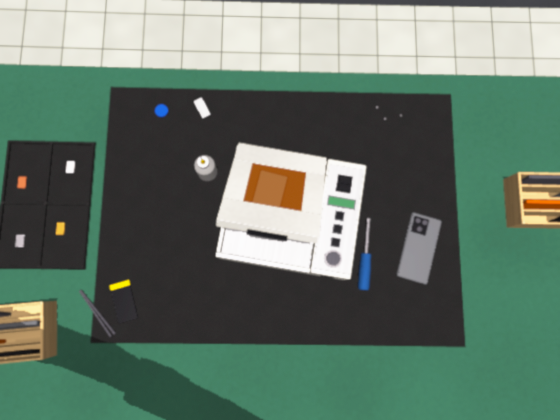

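View pics/s0.png

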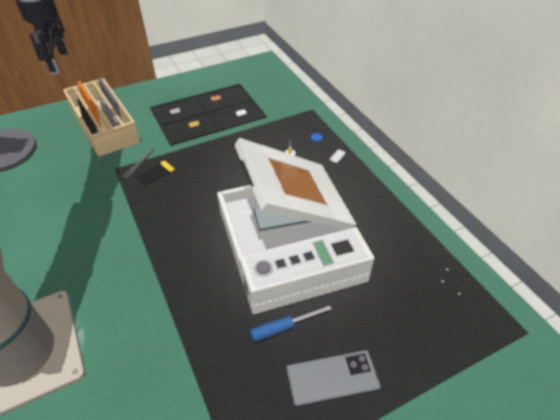

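Top view: box front faces down; rocker ≈(344,184), keys (339,216), (337,229), (335,243), start (333,258), and the lid is partly open. Scene: start (263,267), keys (281,263), (294,260), (309,256), rocker (343,247). I'll refine these by blobs.

Run:
```python
from h import *
from scipy.optimize import least_squares
loc=np.array([[78,-106,98],[4,-106,99],[-26,-106,99],[-56,-106,99],[-92,-106,100.]])
obs=[]
for tag,g in(("t0",[(344,184),(339,216),(337,229),(335,243),(333,258)]),("s0",[(343,247),(309,256),(294,260),(281,263),(263,267)])):
    d=load(tag); m=(d["color"].max(2)<135).astype(np.uint8)
    n,l,s,c=cv2.connectedComponentsWithStats(m,connectivity=4)
    for i,p in enumerate(g):
        k=1+np.argmin(np.hypot(*(c[1:]-p).T)); print(tag,p,c[k].round(1),s[k,4],onz(d,c[k],loc[i,2]).round(1))
        obs.append((d,c[k],loc[i]))
def tf(q,P): 
    c,s=np.cos(q[2]),np.sin(q[2]); return np.array([[c,-s,0],[s,c,0],[0,0,1]])@P+[q[0],q[1],0]
f=lambda q:np.concatenate([onz(d,uv,P[2])[:2]-tf(q,P)[:2] for d,uv,P in obs])
r=least_squares(f,[600,0,-.1],x_scale=[10,10,.1],loss="soft_l1"); print(r.x,r.fun.reshape(-1,2).round(1))
np.save("box.npy",r.x)
d=load("t0")
# lid: front upper corners guesses
for a in(.5,.6,.7,.8,.85):
    P=[tf(r.x,np.array([120-238*np.cos(a)-20*np.sin(a),44+s*101,77+238*np.sin(a)+20*np.cos(a)])) for s in(1,-1)]
    print(a,proj(d,P).round(0).tolist(),proj(load("s0"),P).round(0).tolist())
for n,p in(("mains",[89,-106,100]),("kmid",[-26,-106,99]),("start",[-92,-106,100])): print(n,tf(r.x,np.array(p)).round(1))
```

```text
t0 (344, 184) [343.8 183.5] 229 [ 639.5 -117.    98. ]
t0 (339, 216) [339.  215.4] 62 [ 566.7 -105.2   99. ]
t0 (337, 229) [337.  228.6] 64 [ 537.2 -100.4   99. ]
t0 (335, 243) [335.1 241.8] 61 [508.1 -95.9  99. ]
t0 (333, 258) [332.8 258. ] 113 [472.7 -90.4 100. ]
s0 (343, 247) [342.1 247.1] 209 [ 637.9 -123.1   98. ]
s0 (309, 256) [308.4 255.7] 60 [ 565.1 -111.5   99. ]
s0 (294, 260) [294.4 259.4] 60 [ 535.7 -106.9   99. ]
s0 (281, 263) [280.3 263.2] 60 [ 506.4 -102.3   99. ]
s0 (263, 267) [263.2 267.8] 110 [471.  -97.8 100. ]
[ 5.79813764e+02 -3.47631034e+00 -1.67378262e-01] [[ 0.4  4. ]
 [ 0.6  3.5]
 [ 0.7  3.2]
 [ 1.1  2.8]
 [ 1.3  2.3]
 [-1.2 -2.1]
 [-1.  -2.8]
 [-0.8 -3.3]
 [-0.6 -3.6]
 [-0.5 -5.1]]
0.5 [[215.0, 235.0], [317.0, 254.0]] [[226.0, 146.0], [250.0, 212.0]]
0.6 [[215.0, 228.0], [319.0, 247.0]] [[230.0, 138.0], [255.0, 203.0]]
0.7 [[215.0, 220.0], [321.0, 240.0]] [[235.0, 130.0], [262.0, 195.0]]
0.8 [[216.0, 212.0], [323.0, 231.0]] [[242.0, 122.0], [269.0, 187.0]]
0.85 [[217.0, 207.0], [324.0, 226.0]] [[245.0, 119.0], [274.0, 183.0]]
mains [ 649.9 -122.8  100. ]
kmid [ 536.5 -103.7   99. ]
start [471.4 -92.7 100. ]
```

Run:
```python
from h import *
d=load("s0");cv2.imwrite("pics/s0c.png",cv2.resize(d["color"][120:310,200:390,::-1],(0,0),fx=3,fy=3,interpolation=cv2.INTER_CUBIC))
```

```text
(no output)
```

View pics/s0c.png

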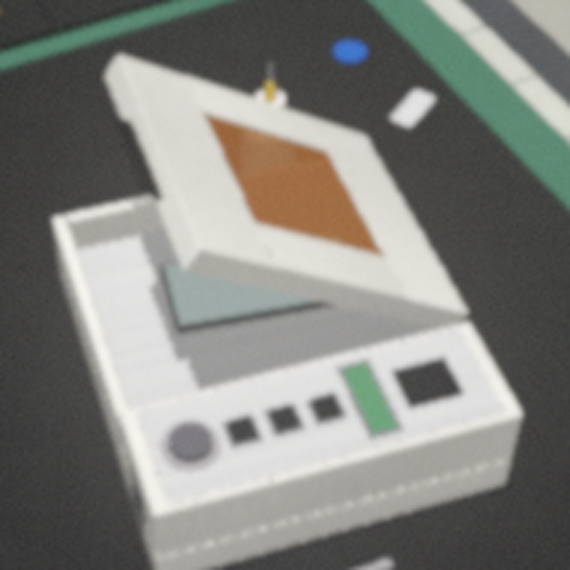

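Crop: lid top front corners at scene (240,138) and (267,205), so the lid angle is about 0.65–0.7. Going over it with shut fingers, high.

Emit:
move_arm(targets="-1 0 0 -4 0 0 -6.4; -1 0 0 -4 0 0 -6.4; -1 -2.3 -3.1 0 0 0 0; -1 -2.3 -3.1 0 0 0 0; -1 -2.3 -3.1 0 0 0 0")

```text
clock: 0.52
eef_pos: [300.9, 496.5, 311.5]
tool_rot: [3.141, 0.0, 2.975]
force: [0.7, -0.2, -0.1]
width: 25.6
gripper_force: 0.0
```

Emit:
move_arm(targets="-1 -2.3 -3.1 0 0 0 0; -1 -2.3 -3.1 0 0 0 0; -1 -2.3 -3.1 0 0 0 0; -1 -2.3 -3.1 0 0 0 0; -1 -2.3 -3.1 0 0 0 0")

```text
clock: 0.93
eef_pos: [388.3, 323.5, 311.1]
tool_rot: [-3.141, -0.0, 2.973]
force: [0.5, 0.6, -0.2]
width: 0.0
gripper_force: 0.0
```

Emit:
move_arm(targets="-1 -2.3 -3.1 0 0 0 0; -1 -2.3 -3.1 0 0 0 0; -1 -2.3 -3.1 0 0 0 0; -1 -2.3 -3.1 0 0 0 0; -1 0 0 0 0 0 0")

```text
clock: 1.35
eef_pos: [461.4, 178.7, 311.3]
tool_rot: [-3.137, 0.003, 2.961]
force: [0.5, -0.5, -0.4]
width: -0.2
gripper_force: 0.0
```

Emit:
move_arm(targets="-1 -3 -3.9 0 0 0 0; -1 -3 -3.9 0 0 0 0; -1 -3 -3.9 0 0 0 0; -1 0 0 0 0 0 0; -1 0 0 0 0 0 0")

```text
clock: 1.77
eef_pos: [517.0, 74.4, 310.8]
tool_rot: [-3.14, -0.0, 2.967]
force: [0.2, 1.7, 1.0]
width: 0.3
gripper_force: 0.0
```

Run:
```python
from h import *
d=snap("wrist","w1"); s=read_state(); print(s["eef_pos"],s["tool_rot"],s["clock"])
print(proj(d,[[536.5,-103.7,99],[471.4,-92.7,100],s["eef_pos"]]).round())
```

```text
[516.26794863  76.76580991 310.82268087] [-3.14149606e+00 -1.16290565e-03  2.97088149e+00] 1.8167
[[109. 220.]
 [ 99. 157.]
 [279. 275.]]
```

View pics/w1.png

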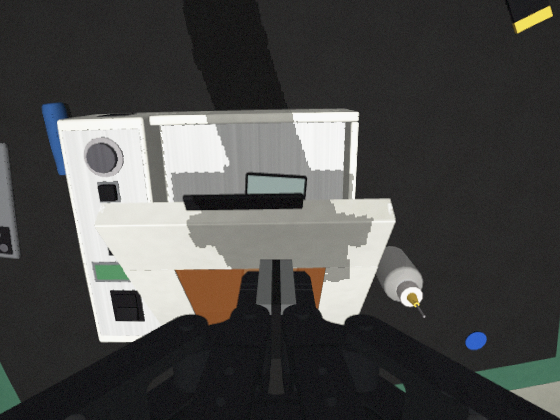

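Wrist: start (102,157), near key (107,192); lid's top front edge runs from (97,224) to (395,220). The fingertips are above the lid, right of its middle. Solving for the lid angle.

Run:
```python
from h import *
from scipy.optimize import least_squares
d=load("w1"); q=np.load("box.npy")
print(onz(d,(102,157),100),onz(d,(107.5,192),99),onz(d,(125,304),98))
def tf(q,P):
    c,s=np.cos(q[2]),np.sin(q[2]); return np.array([[c,-s,0],[s,c,0],[0,0,1]])@P+[q[0],q[1],0]
L=lambda a,r,y:np.array([120-r*np.cos(a)+20*np.sin(a),44+y,77+r*np.sin(a)+20*np.cos(a)])
L2=lambda a,r,y:np.array([120-r*np.cos(a),44+y,77+r*np.sin(a)])
f=lambda p:(proj(d,[tf([p[1],p[2],q[2]],L(p[0],238,s)) for s in(-101,101)]+[tf([p[1],p[2],q[2]],np.array(P)) for P in([-92,-106,100.],[-56,-106,99.],[78,-106,98.])])-[[97,224],[395,220],[102,157],[107.5,192],[125,304]]).ravel()
r=least_squares(f,[.65,q[0],q[1]],x_scale=[.1,10,10]);print(r.x,r.fun.round(1))
b=[r.x[1],r.x[2],q[2]]
for a in(r.x[0],.5,.4,.3,.2,.1,0): print(round(a,2),tf(b,L(a,210,0)).round(1))
```

```text
[472.12550959 -89.77197233 100.        ] [507.37741852 -95.72578362  99.        ] [ 635.85595263 -117.74989222   98.        ]
[ 5.75848145e-01  5.80178771e+02 -1.04490961e+00] [-1.5 -1.6  1.9  0.7 -0.5 -0.2 -0.5  0.   0.3  2.8]
0.58 [542.9  49.9 208.1]
0.5 [533.6  51.5 195.2]
0.4 [522.8  53.3 177.2]
0.3 [513.8  54.8 158.2]
0.2 [506.8  56.  138.3]
0.1 [501.8  56.8 117.9]
0 [498.8  57.3  97. ]
```

Emit:
move_arm(targets="-1 -1.4 -1 1.2 0 0 0; -1 -1.4 -1 2 0 0 0; -1 0 0 2.5 0 0 0; -1 0 0 1.7 0 0 0; -1 0 0 0.5 0 0 0")

```text
clock: 2.23
eef_pos: [538.2, 54.7, 229.4]
tool_rot: [-3.141, -0.006, 2.976]
force: [-0.7, 1.0, 0.8]
width: -0.2
gripper_force: 0.0
```

Emit:
move_arm(targets="-1 0 0 0.4 0 0 0; -1 0 0 0.4 0 0 0; -1 0 0 0.4 0 0 0; -1 0 0 0.3 0 0 0")

```text
clock: 2.57
eef_pos: [541.1, 53.5, 217.8]
tool_rot: [3.141, 0.001, 2.974]
force: [-1.0, 0.8, -0.4]
width: -0.3
gripper_force: 0.0
```

Emit:
move_arm(targets="-1 0 0 0.4 0 0 0; -1 0 0 0.4 0 0 0; -1 0.1 0 0.4 0 0 0; -1 0.2 0 0.4 0 0 0; -1 0.3 0 0.4 0 0 0")

```text
clock: 2.98
eef_pos: [535.0, 53.9, 197.0]
tool_rot: [3.141, 0.001, 2.973]
force: [1.2, -0.7, 1.3]
width: -0.2
gripper_force: 0.5
```

Emit:
move_arm(targets="-1 0.25 0 0.4 0 0 0; -1 0.25 0 0.4 0 0 0; -1 0.25 0 0.4 0 0 0; -1 0.25 0 0.4 0 0 0; -1 0.2 0 0.4 0 0 0")

```text
clock: 3.4
eef_pos: [522.6, 55.9, 176.9]
tool_rot: [-3.142, -0.0, 2.973]
force: [0.8, 0.0, 0.4]
width: 0.1
gripper_force: 0.4
```

Emit:
move_arm(targets="-1 0.2 0 0.4 0 0 0; -1 0.2 0 0.4 0 0 0; -1 0.2 0 0.4 0 0 0; -1 0.2 0 0.4 0 0 0; -1 0.2 0 0.4 0 0 0")

```text
clock: 3.82
eef_pos: [512.9, 57.6, 156.9]
tool_rot: [3.142, 0.0, 2.973]
force: [0.7, 0.1, 0.0]
width: 0.4
gripper_force: 0.4
```

Run:
```python
from h import *
d=snap("scene","s2");s=read_state();print(s["eef_pos"],s["force"])
cv2.imwrite("pics/s2c.png",cv2.resize(d["color"][100:310,180:390,::-1],(0,0),fx=2.6,fy=2.6,interpolation=cv2.INTER_CUBIC))
```

```text
[511.83298071  57.77338064 156.16200272] [ 0.23394443 -1.53064274 -0.35379352]
```

View pics/s2c.png

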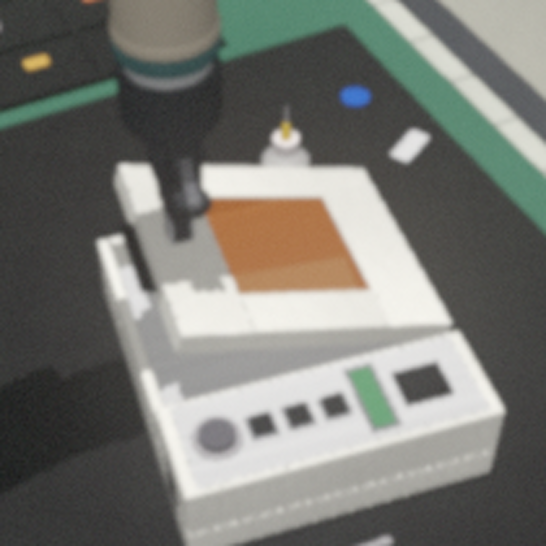

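The lid is closing under the fingertip, which sits at crop (180,238) in the middle of the front border. Continuing, slower near the stop.

Emit:
move_arm(targets="-1 0.13 0 0.4 0 0 0; -1 0.13 0 0.4 0 0 0; -1 0.13 0 0.4 0 0 0; -1 0.13 0 0.4 0 0 0; -1 0.13 0 0.4 0 0 0")

```text
clock: 4.28
eef_pos: [506.4, 58.7, 136.8]
tool_rot: [-3.142, -0.0, 2.973]
force: [-1.0, -0.1, 1.0]
width: 0.2
gripper_force: 0.4
```

Emit:
move_arm(targets="-1 0.1 0 0.4 0 0 0; -1 0.1 0 0.4 0 0 0; -1 0.1 0 0.4 0 0 0; -1 0.1 0 0.3 0 0 0; -1 0.05 0 0.3 0 0 0")

```text
clock: 4.7
eef_pos: [502.3, 59.4, 119.0]
tool_rot: [-3.142, 0.0, 2.973]
force: [0.2, 0.6, 0.3]
width: -0.1
gripper_force: 0.3
```

Emit:
move_arm(targets="-1 0.05 0 0.2 0 0 0; -1 0.05 0 0.2 0 0 0; -1 0.05 0 0.2 0 0 0; -1 0.05 0 0.2 0 0 0; -1 0.05 0 0.2 0 0 0")

```text
clock: 5.12
eef_pos: [499.9, 59.9, 109.2]
tool_rot: [3.141, 0.0, 2.973]
force: [0.0, 0.3, -0.3]
width: -0.4
gripper_force: 0.3
```

Emit:
move_arm(targets="-1 0.02 0 0.2 0 0 0; -1 0.02 0 0.2 0 0 0; -1 0.02 0 0.2 0 0 0; -1 0 0 0.15 0 0 0; -1 0 0 0.1 0 0 0")

```text
clock: 5.53
eef_pos: [498.8, 60.0, 100.5]
tool_rot: [-3.142, -0.001, 2.973]
force: [-0.7, -0.2, 0.9]
width: 0.2
gripper_force: 0.3
```

Emit:
move_arm(targets="-1 0 0 0.1 0 0 0; -1 0 0 0.1 0 0 0; -1 0 0 0.1 0 0 0; -1 0 0 0 0 0 0")

```text
clock: 5.87
eef_pos: [499.1, 59.9, 97.6]
tool_rot: [-3.142, -0.0, 2.973]
force: [0.4, 0.3, 0.3]
width: -0.2
gripper_force: 0.0
```

Emit:
move_arm(targets="-1 0 0 0.1 0 0 0; -1 0 0 0.1 0 0 0; -1 0 0 0 0 0 0")

```text
clock: 6.12
eef_pos: [499.3, 59.9, 97.0]
tool_rot: [3.141, 0.0, 2.973]
force: [-3.1, -0.3, 13.6]
width: -0.3
gripper_force: 6.5
```

Emit:
move_arm(targets="-1 0 0 0.1 0 0 0; -1 0 0 0.1 0 0 0; -1 0 0 0 0 0 0")

```text
clock: 6.37
eef_pos: [499.4, 59.9, 96.8]
tool_rot: [3.141, 0.001, 2.973]
force: [-7.4, -0.4, 31.8]
width: -0.1
gripper_force: 16.1
```

Firm stop at z≈97, so the lid is shut. Lifting off and going towards the rocker.

Emit:
move_arm(targets="-1 0 0 -1 0 0 0; -1 0 0 -3 0 0 0; -1 0 0 -4 0 0 0; -1 0 0 -4 0 0 0; -1 -2.5 -2.2 0 0 0 0")

```text
clock: 6.78
eef_pos: [521.4, 40.1, 220.7]
tool_rot: [3.135, 0.008, 2.982]
force: [0.8, 1.1, 0.4]
width: 0.1
gripper_force: 0.0
```

Emit:
move_arm(targets="-1 -2.5 -2.2 0 0 0 0; -1 -2.5 -2.2 0 0 0 0; -1 -2.5 -2.2 0 0 0 0; -1 0 0 0 0 0 0; -1 0 0 0 0 0 0")

```text
clock: 7.2
eef_pos: [583.5, -45.9, 213.5]
tool_rot: [-3.141, 0.0, 2.969]
force: [0.1, 1.6, 0.2]
width: 0.1
gripper_force: 0.0
```

Run:
```python
from h import *
d=snap("wrist","w3");s=read_state();print(s["eef_pos"],s["tool_rot"],s["clock"])
print(proj(d,[[638.5,-118.7,98],[536.9,-102,99],[472,-90,100],s["eef_pos"]]).round())
```

```text
[582.64932781 -43.84618126 213.32674923] [ 3.14141242e+00 -1.11736324e-03  2.97185745e+00] 7.25
[[196. 281.]
 [185. 151.]
 [179.  51.]
 [279. 275.]]
```

View pics/w3.png

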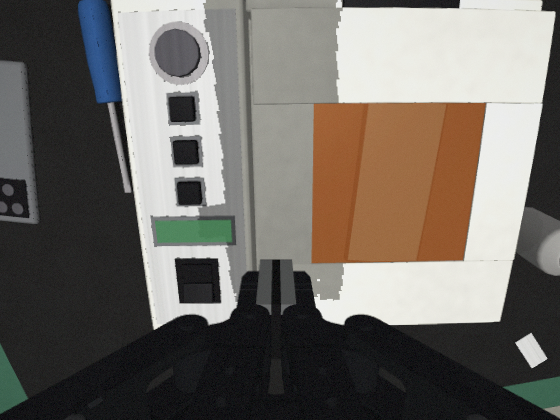

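Wrist view: start (177,51), keys (183,109), (186,150), (190,192), rocker (198,281) with its far half raised. The predicted pixels match within about 1 mm, and the lid lies shut. Going to the rocker's far half.

Emit:
move_arm(targets="-1 -2.6 -2.1 0 0 0 0; -1 -2.6 -2.1 0 0 0 0; -1 -2.6 -2.1 0 0 0 0; -1 0 0 4 0 0 0; -1 0 0 4 0 0 0")

```text
clock: 7.67
eef_pos: [652.2, -119.8, 135.3]
tool_rot: [-3.141, 0.007, 2.972]
force: [-0.2, 0.8, -1.0]
width: -0.1
gripper_force: 0.0
```

Emit:
move_arm(targets="-1 0 0 1.5 0 0 0; -1 0 0 0 0 0 0; -1 0 0 0 0 0 0")

```text
clock: 7.92
eef_pos: [648.7, -117.0, 118.2]
tool_rot: [3.141, -0.002, 2.975]
force: [0.5, 0.2, 0.8]
width: 0.1
gripper_force: 0.0
```

Emit:
move_arm(targets="-1 -0.1 -0.3 0.7 0 0 0; -1 0 0 0.5 0 0 0; -1 0 0 0.3 0 0 0; -1 0 0 0.2 0 0 0; -1 0 0 0 0 0 0")

```text
clock: 8.33
eef_pos: [649.8, -121.8, 101.9]
tool_rot: [3.141, 0.0, 2.973]
force: [-0.2, -0.1, 0.1]
width: -0.1
gripper_force: 0.0
```

Emit:
move_arm(targets="-1 0 0 0.1 0 0 0; -1 0 0 0.1 0 0 0; -1 0 0 0 0 0 0")

```text
clock: 8.58
eef_pos: [650.4, -121.9, 100.2]
tool_rot: [3.141, 0.001, 2.973]
force: [0.9, 0.9, 2.1]
width: 0.2
gripper_force: 0.9
```

Emit:
move_arm(targets="-1 0 0 0.1 0 0 0; -1 0 0 0.1 0 0 0; -1 0 0 0 0 0 0")

```text
clock: 8.83
eef_pos: [649.4, -121.8, 97.4]
tool_rot: [-3.142, -0.001, 2.973]
force: [-0.3, -0.3, -0.5]
width: 0.4
gripper_force: 0.0
```

Emit:
move_arm(targets="-1 0 0 0.1 0 0 0; -1 0 0 0.1 0 0 0; -1 0 0 0 0 0 0")

```text
clock: 9.08
eef_pos: [649.5, -121.9, 96.1]
tool_rot: [3.142, -0.001, 2.973]
force: [-1.5, 0.6, 4.6]
width: -0.0
gripper_force: 2.2
```

Emit:
move_arm(targets="-1 0 0 -1 0 0 0; -1 0 0 -2.5 0 0 0; -1 0 0 -2.5 0 0 0; -1 3.8 0 0 0 0 0; -1 3.8 0 0 0 0 0")

```text
clock: 9.5
eef_pos: [577.2, -109.6, 157.9]
tool_rot: [-3.141, 0.007, 2.973]
force: [-1.6, -0.2, -0.6]
width: -0.2
gripper_force: 0.0
```

Emit:
move_arm(targets="-1 3.8 0 0 0 0 0; -1 0 0 0 0 0 0; -1 0 0 0 0 0 0")

```text
clock: 9.75
eef_pos: [534.9, -102.4, 156.3]
tool_rot: [3.141, -0.002, 2.973]
force: [0.7, -0.2, 1.3]
width: -0.0
gripper_force: 0.0
```

Run:
```python
from h import *
d=snap("scene","s4");t=snap("top","t4");w=snap("wrist","w4");s=read_state();print(s["eef_pos"],s["tool_rot"],s["clock"])
r=lambda im,f:cv2.resize(im,(f,f),interpolation=cv2.INTER_CUBIC)
cv2.imwrite("pics/c4.png",np.hstack([r(d["color"][140:310,210:380],390),r(t["color"][140:290,210:360],390)])[:,:,::-1])
```

```text
[ 539.39545264 -102.96764955  156.46246828] [3.14154478e+00 2.83017277e-03 2.97340207e+00] 9.9
```

View pics/c4.png

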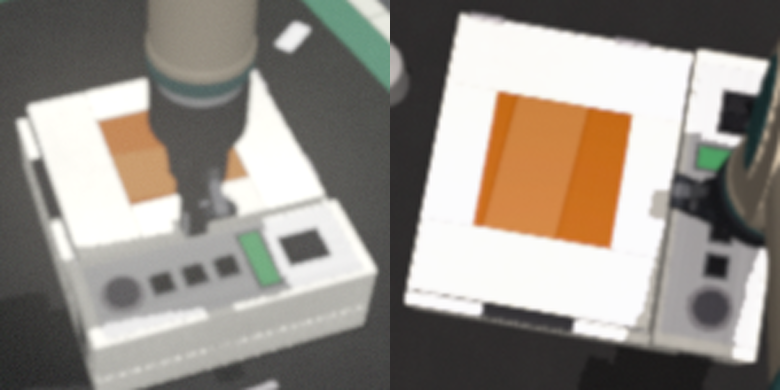

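View pics/w4.png

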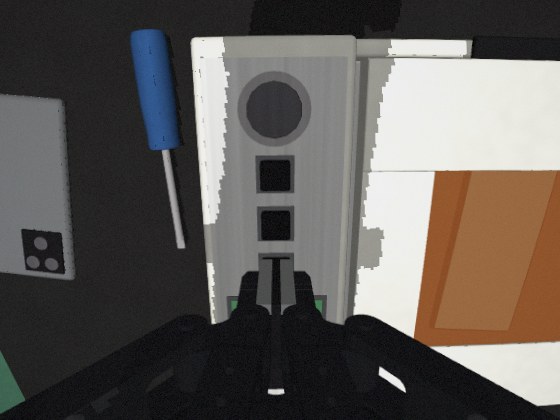

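Lid is shut and the rocker's far side lies level (scene crop). Wrist: start (274,109), near key (275,175), middle key (275,224).

Run:
```python
from h import *
w=load("w4")
for p,z in((274,109),100),((275,175),99),((275,224),99): print(onz(w,p,z).round(1))
print(read_state()["eef_pos"])
```

```text
[472.3 -91.9 100. ]
[507.5 -97.4  99. ]
[ 536.  -102.2   99. ]
[ 539.39545264 -102.96764955  156.46246828]
```

Emit:
move_arm(targets="-1 0.1 0 2.5 0 0 0; -1 0 0 1.5 0 0 0; -1 0 0 0.6 0 0 0; -1 0 0 0 0 0 0; -1 0 0 0 0 0 0")

```text
clock: 10.32
eef_pos: [537.4, -102.8, 109.8]
tool_rot: [-3.142, 0.0, 2.973]
force: [0.5, -0.6, -0.1]
width: -0.2
gripper_force: 0.0
```

Emit:
move_arm(targets="-1 0.1 0 0.5 0 0 0; -1 0 0 0.3 0 0 0; -1 0 0 0.2 0 0 0; -1 0 0 0.2 0 0 0; -1 0 0 0 0 0 0")

```text
clock: 10.73
eef_pos: [535.7, -102.4, 97.9]
tool_rot: [3.142, 0.001, 2.973]
force: [0.0, -0.8, 1.6]
width: -0.3
gripper_force: 1.1
```

Emit:
move_arm(targets="-1 0 0 0.1 0 0 0; -1 0 0 0.1 0 0 0; -1 0 0 0 0 0 0")

```text
clock: 10.98
eef_pos: [535.7, -102.5, 96.0]
tool_rot: [3.142, 0.001, 2.973]
force: [0.2, 0.6, 3.1]
width: -0.1
gripper_force: 1.7
```

Emit:
move_arm(targets="-1 0 0 0.1 0 0 0; -1 0 0 0.1 0 0 0; -1 0 0 0 0 0 0")

```text
clock: 11.23
eef_pos: [535.7, -102.5, 95.0]
tool_rot: [3.141, 0.001, 2.973]
force: [-3.0, 1.1, 12.9]
width: -0.1
gripper_force: 6.1
```

Key bottomed out (12.9 N). Releasing, then on to start.

Emit:
move_arm(targets="-1 0 0 -0.5 0 0 0; -1 0 0 -1.5 0 0 0; -1 0 0 -1.5 0 0 0; -1 3.2 0 0 0 0 0; -1 3.2 0 0 0 0 0")

```text
clock: 11.65
eef_pos: [473.7, -91.9, 129.3]
tool_rot: [-3.141, 0.004, 2.973]
force: [-1.0, 0.4, 0.2]
width: -0.4
gripper_force: 0.0
```

Emit:
move_arm(targets="-1 0 0 0 0 0 0; -1 0 0 0 0 0 0; -1 0 0 1.2 0 0 0; -1 0 0 0.8 0 0 0; -1 0 0 0 0 0 0")

```text
clock: 12.07
eef_pos: [472.3, -91.6, 107.4]
tool_rot: [-3.142, -0.002, 2.973]
force: [-0.3, 0.3, -0.9]
width: -0.2
gripper_force: 0.0
```

Emit:
move_arm(targets="-1 0 0 0.3 0 0 0; -1 0 0 0.3 0 0 0; -1 0 0 0.2 0 0 0; -1 0 0 0.2 0 0 0; -1 0 0 0 0 0 0")

```text
clock: 12.48
eef_pos: [472.6, -91.8, 98.7]
tool_rot: [3.142, 0.0, 2.973]
force: [-0.4, 0.1, 2.4]
width: -0.2
gripper_force: 1.1
```

Emit:
move_arm(targets="-1 0 0 0.1 0 0 0; -1 0 0 0.1 0 0 0; -1 0 0 0 0 0 0")

```text
clock: 12.73
eef_pos: [472.6, -91.8, 96.9]
tool_rot: [3.142, 0.001, 2.973]
force: [0.3, 0.3, 3.4]
width: 0.2
gripper_force: 1.7
```

Emit:
move_arm(targets="-1 0 0 0.1 0 0 0; -1 0 0 0.1 0 0 0; -1 0 0 0 0 0 0")

```text
clock: 12.98
eef_pos: [472.6, -91.7, 95.9]
tool_rot: [3.141, 0.001, 2.973]
force: [-2.8, 0.2, 14.9]
width: 0.1
gripper_force: 7.2
```

Start bottomed out. Lifting clear; I'll check the rocker and lid in one last view.

Emit:
move_arm(targets="-1 0 0 -0.5 0 0 0; -1 0 0 -2 0 0 0; -1 0 0 -4 0 0 0; -1 0 0 -4 0 0 0; -1 0 0 -4 0 0 0")

```text
clock: 13.4
eef_pos: [471.5, -91.6, 241.0]
tool_rot: [-3.141, -0.002, 2.973]
force: [1.0, 0.0, -0.3]
width: -0.1
gripper_force: 0.0
```

Emit:
move_arm(targets="-1 0 3.5 0 0 0 0; -1 0 3.5 0 0 0 0; -1 0 3.5 0 0 0 0; -1 0 0 0 0 0 0; -1 0 0 0 0 0 0")

```text
clock: 13.82
eef_pos: [489.8, 14.3, 239.5]
tool_rot: [3.141, -0.001, 2.978]
force: [0.1, -0.4, -0.1]
width: 0.0
gripper_force: 0.0
```

Run:
```python
from h import *
d=snap("scene","s5");t=snap("top","t5");o=load("s0");s=read_state();print(s["eef_pos"],s["clock"],s["force"])
r=lambda im:cv2.resize(im,(390,390),interpolation=cv2.INTER_CUBIC)
cv2.imwrite("pics/c5.png",np.hstack([r(d["color"][220:290,250:370]),r(t["color"][150:280,300:370])])[:,:,::-1])
```

```text
[489.54083256  11.13894057 239.4501506 ] 13.9167 [ 0.05433712 -0.27478934  0.57228808]
```

View pics/c5.png

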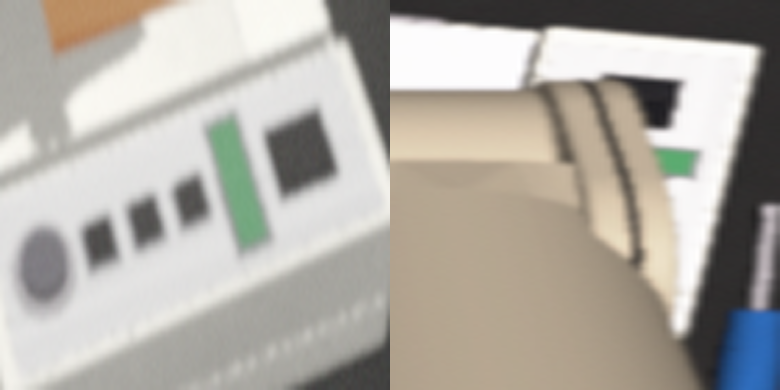

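The view shows all keys and start back up, the rocker in place and the lid shut; the pressing forces (drop after snap, then a stop at z≈96) fit the rocker being on. Handing in.

```bash
python3 -c "
from cell import order
print(order.finish_job())"
```

```text
the job is handed in; nothing more can be done
None
```

I shut the lid gently, switched the mains rocker on, pressed and released the middle preset key and then the start button, moved the arm clear, and handed the job in after about 14 s on the robot's clock; the rocker being on is judged by feel (it gave way, then hit its stop), as the pictures didn't show it clearly.

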